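# Load a painted tile into the low curing oven

### The job

Take the pink paint jar off the oven tray and stand it upright on the round white board, then lay the painted tile flat, house side up, inside the tray's rim. Push the tray under the hood until it is fully home, then push the oven door shut until it clicks onto its catch. Set the jar and the tile down rather than dropping them, and leave the palette and the other pots where they are.

Things in the scene. Friction and masses are not known exactly. Their poses are not given: they have to be found in the camera images.
- oven: White low curing oven, fixed. Origin on the table under the middle of its mouth; x points into the oven, y left seen from the robot, z up. Steel loading deck 8 mm thick, 210 wide, from x=-165 to the mouth (x=0), going on inside as floor. Hood front face x=0, top z=72; a grey hump on it from x=138 rises to z=100.
- oven_mouth (a point): Middle of the tunnel mouth at deck level (oven frame x=0, y=0, z=8 mm). Tunnel 33 mm high above the deck and 136 mm wide, its entrance flared to about 158 mm over the first 30 mm; a back stop at x=124 in the oven frame stops the tray.
- door (a joint): Door hinge, rad: 0 = shut, grows as it opens towards the robot, up to 1.85. White panel 200 mm wide, 12 thick, z=14 to 71 mm, with a window and a red strip 12 wide, 6 proud down its free edge. Stays where left (light friction). From 0.08 rad a sprung ball catch resists and must be pushed past with about 5 N at the free edge; below 0.03 rad it draws the door to its stop at 0 and holds it.
- door_hinge (a point): Point on the door's vertical hinge axis, in the plane of its inner face, 50 mm above the table; in the oven frame x=-14, y=+100 mm. Shut, the door's inner face lies at x=-14 and its free edge at y=-100. Axes turn with the door as for door_edge.
- door_edge (a point): Point on the free edge of the door's outer face (the face away from the oven when shut), 50 mm above the table. Its axes turn with the door: -x out of the outer face, +y along the door to the hinge.
- tray: Loose aluminium tray 130 (x) x 120 (y) mm, 0.35 kg, on the loading deck roughly in line with the mouth. Origin under its centre, x towards the oven. Floor 4 mm thick, rim 6 wide and 10 high overall, inside 118 x 108; near edge (x=-65) an orange push plate 18 high. Home, its centre is at x=59 in the oven frame, the plate 6 mm proud of the hood face, clear of the shut door.
- tile: Loose white tile 100 (x) x 86 (y) x 8 mm, 0.16 kg, with a raised blue, yellow and red house relief in its middle, 56 (x) x 40 (y), standing 14 mm above it (22 overall), upright sides good to grip. Origin under its centre, z out of the painted side. Starts on the rack. It lies in the tray with its long side along the tray's x, either way round.
- jar: Pink paint jar with white cap, round, 48 mm diameter, 80 mm tall, closed, 0.13 kg. Origin under its centre. Starts standing in the tray.
- board: Round white ceramic work board, fixed, 200 mm diameter, 12 mm thick, origin on the table under its centre. A palette lies on it, centred 56 mm out along the board's +x axis; the rest is free.
- rack: Wooden slatted drying rack, fixed, 130 (x) x 110 (y) mm, top at z=12 mm, origin on the table under its centre. The tile lies on it.
- palette: White flower-shaped plastic palette, 58 mm across, 8 mm high, lying on the board; leave alone. Origin under its centre.
- teal_bottle: Teal paint bottle, 68 mm diameter, 130 mm tall; leave alone.
- yellow_bottle: Yellow paint bottle, 60 mm diameter, 95 mm tall; leave alone.
- blue_bottle: Dark blue paint bottle, 68 mm diameter, 130 mm tall; leave alone.
- bowl: Grey bowl, 120 mm diameter, 55 mm high, empty; leave alone.
- mug: Blue mug, 76 mm diameter, 90 mm high; leave alone.
Not all that is in view belongs to the job. Leave any black or turquoise look-alike of the tile alone.

How it is judged:
By the outcome, as a careful person would: the job done as asked, in the order asked, and still so for the second after the job is handed in, with the robot touching nothing.
It also fails if it takes over 72 s, if anything falls off the work surface, if the arm or the gripper's body presses on something with over 40 N, if the wrist force passes 120 N, or if a joint passes its speed limit or range.

### The arm

A 6-joint arm with a two-finger parallel gripper is mounted at the origin on the work surface. World frame = base frame: x ahead of the robot, y to its left, z up, the work surface at z = 0. Lengths are in m, angles in rad, forces in N, time in s.
With the tool pointing down it reaches from about 0.425 to 0.95 m from the base axis. Payload 3.5 kg.
Tool frame: the origin (TCP) lies at the very end of the fingers, on their centre line; the grasp point (between the pads) lies 19 mm behind it; z points along the fingers, y is the line along which they close (so a half turn about z gives the same grasp; the last joint's range is limited). The gripper opens to 85 mm and grips with 20 to 120 N. Pads are 22 mm wide; open, the fingers measure 114 mm over their backs; the gripper's body (76 mm by 85 mm) begins 54 mm behind the grasp point. The pads swing forward as they close: fully open they stand 13 mm farther back than shut.
Start: joints at [1.119, 0.286, 1.577, -0, 1.279, -0.15], TCP at [0.201, 0.644, 0.231] pointing down, gripper open.
Joint ranges: [-2.77, 2.77], [-0.9, 2.22], [0.21, 2.48], [-1.53, 4.67], [0.24, 2.81], [-2.84, 2.84]. Speed limits (rad/s): [2.79, 2.79, 3.14, 3.14, 3.14, 3.14].

### API

Orientations are given as a unit quaternion [x, y, z, w].
In Python, from plant import ctrl, optics, sign_off gives the robot as it stands.
- The arm moves only by the shell command python3 -m creep 'ROWS' [FORCE]. ROWS is JSON, a list of rows, each an object of numbers: "x", "y", "z": the shift along the tool's x, y, z in mm; "rx", "ry", "rz": the turn, a rotation vector about the tool's x, y, z in degrees; "grip": the opening, from 0 (shut) to 1 (fully open). In form: [{"x": .., "y": .., "z": .., "rx": .., "ry": .., "rz": .., "grip": ..}, ...]. A call has exactly 10 rows; each row shifts and turns the commanded pose from where the row before left it, along the tool's axes as they then stand; what a row does not reach is not made up. A row lasts 1/12 s, in which the tool goes at most 41.7 mm and 7.16 degrees, less where a joint would pass 70% of its speed; a pose out of reach is approached as far as the arm can. A call with a gripper value outside its range is refused whole. The fingers move at their own pace and stop on an object; FORCE is the grip in N (left out, the last holds). Time passes only in rows, so rows that do not move let the fingers close, or fill a call up. It gives the time, the measured TCP pose, the force, the opening and the grip force at its end, in the units of the state.
- ctrl.get_state(): the state, without advancing time (a new reading comes with each control period).
- optics.read_camera(name): name is "scene" or "top"; returns a dict with "color" (400x640x3 uint8, blue, green, red), "K" (3x3 intrinsics, pixels), "D" ([k1, k2, p1, p2, k3] as OpenCV has them; the pictures are not rectified), "R" (3x3) and "t" (3): a world point X has camera coordinates R X + t. Camera axes: x right, y down, z forward; pixel columns grow to the right and rows downward; lengths in m; the calibration is good to about 2 mm. A picture is of the moment at which its call begins. There is no depth.
- sign_off(): hands the job in; it is judged then, once.
The state is a dict: "time": time; "qpos": joint angles; "dq": joint speeds; "joint_efforts": joint torques, N m; "eef_pos": TCP position; "tcp_rot": TCP orientation; "contact_force": force on the tool from outside, world axes, zero at the start; "wrist_torque": the same for the moment, N m; "opening": opening from 0.0 (shut) to 1.0 (fully open); "finger_force": force on a finger pad.
Only numpy, scipy, OpenCV 4.12 (cv2) and the standard library are available. Lean on these libraries where they do the work, as an engineer would, in place of code of your own. Each camera call takes 0.05 s, during which the arm holds its last target. There are 200 camera calls.

## Working session

There is one attempt and no reset: what is moved stays moved. The work goes in short steps, Python scripts to look and compute and a shell command to move; the robot and the scene stay as the last step left them, time stands still between calls to the robot, and variables do not carry over. Pictures are saved under pics/ and viewed, at most 12 in all, crops included, and the job is handed in when it is done.

```bash
ls; mkdir -p pics; cat > h.py <<'E'
import numpy as np, cv2
from plant import ctrl, optics, sign_off
def cam(n,f=None):
    c=optics.read_camera(n)
    if f: cv2.imwrite('pics/'+f,c['color'])
    return c
def ray(c,px,z):
    u=cv2.undistortPoints(np.float64(px).reshape(-1,1,2),np.array(c['K']),np.array(c['D'])).reshape(-1,2)
    R=np.array(c['R']);t=np.array(c['t'])
    d=np.c_[u,np.ones(len(u))]@R; o=-R.T@t
    return o+d*((np.array(z)-o[2])/d[:,2])[:,None]
def proj(c,X):
    return cv2.projectPoints(np.float64(X).reshape(-1,1,3),cv2.Rodrigues(np.array(c['R']))[0],np.array(c['t']),np.array(c['K']),np.array(c['D']))[0].reshape(-1,2)
E
python3 - <<'E'
from h import *
for n in('top','scene'):
    c=cam(n,n+'1.png');R=np.array(c['R']);print(n,-R.T@c['t'],R.round(2).tolist(),np.array(c['K'])[0,0])
print(ctrl.get_state())
E
```

```text
pics
top [0.36431842 0.02655154 1.57037057] [[0.02, -1.0, 0.02], [-1.0, -0.02, -0.08], [0.08, -0.02, -1.0]] 480.87742871805193
scene [ 0.98908856 -0.79623756  1.11256153] [[0.86, 0.51, 0.01], [0.39, -0.64, -0.67], [-0.34, 0.57, -0.75]] 477.857302629966
{'time': 0.1, 'qpos': array([ 1.11898753e+00,  2.87126106e-01,  1.57803865e+00, -5.95489186e-05,
        1.27861229e+00, -1.50014230e-01]), 'dq': array([ 0.00131469, -0.00076596, -0.00376604,  0.00065593, -0.00286436,
        0.00219679]), 'joint_efforts': array([ 1.26996747e-03, -4.07293618e+01, -2.93700027e+01, -1.48716285e-04,
        3.36233148e-03, -1.41697811e-05]), 'eef_pos': array([0.20036181, 0.64394691, 0.23004846]), 'tcp_rot': array([ 1.50316681e-01,  9.88637295e-01, -1.05156562e-03, -2.96493758e-04]), 'contact_force': array([-0.3122026 ,  0.09006421,  0.60335004]), 'wrist_torque': array([-0.05918104, -0.03775314, -0.02960787]), 'finger_force': 0.0, 'opening': 0.9989096558625089}
```

View pics/top1.png

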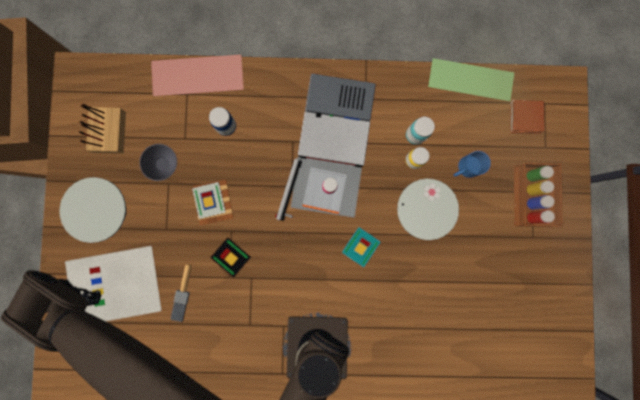

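View pics/scene1.png

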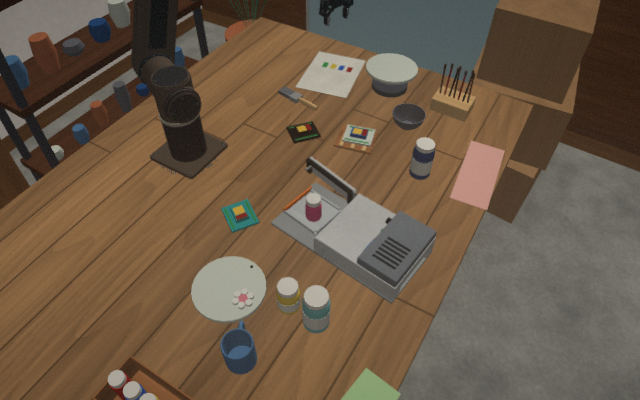

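The top view shows the oven along +x: hood at about (335,140), deck and tray near (328,190), jar cap (329,186), door edge about (285,218) to (298,160). The rack and tile are at (210,202), and the board with the palette is at (428,208). I'll zoom in next.

```bash
python3 - <<'E'
from h import *
i=cv2.imread('pics/top1.png')
a=cv2.resize(i[100:230,265:395],None,fx=4.5,fy=4.5,interpolation=cv2.INTER_CUBIC)[:590]
b=cv2.resize(i[175:225,185:235],None,fx=4,fy=4,interpolation=cv2.INTER_CUBIC)
d=cv2.resize(i[165:255,385:475],None,fx=4,fy=4*.99,interpolation=cv2.INTER_CUBIC)
o=np.zeros((590,800,3),np.uint8);o[:a.shape[0],:585]=a;o[:200,590:790]=b
d=cv2.resize(i[170:246,390:466],(210,210),interpolation=cv2.INTER_CUBIC);o[250:460,588:798]=d
cv2.imwrite('pics/zoom1.png',o)
E
```

```text
(no output)
```

View pics/zoom1.png

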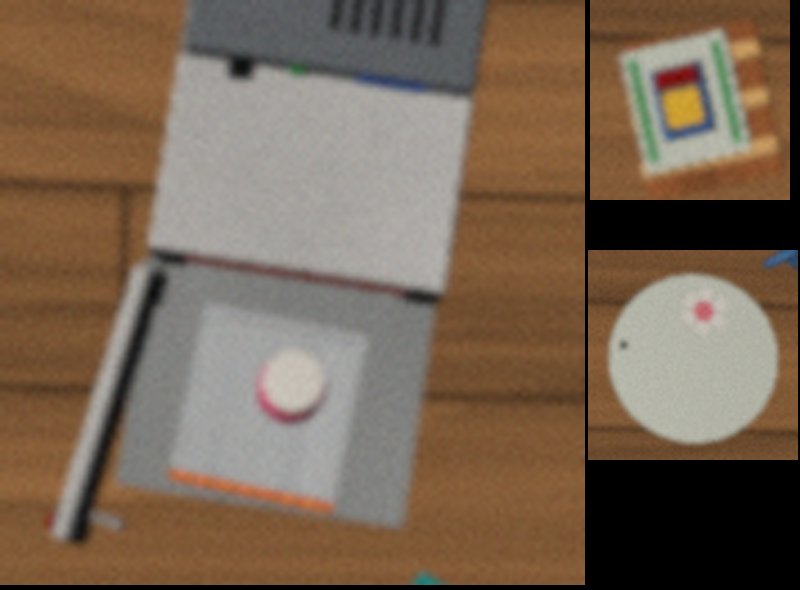

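The zoom shows deck corners (120,484) and (405,527), hood front edge (150,250)–(441,292), tray orange edge (170,475)–(332,508), jar cap (296,382), and door top (65,535)–(145,265). It also shows the tile corners and house, and the board with the palette up and to the right.

```bash
python3 - <<'E'
from h import *
c=cam('top');s=cam('scene')
def A(p):return np.array(p)/4.5+[265,100]
def B(p):return (np.array(p)-[590,0])/4+[185,175]
def D(p):return (np.array(p)-[588,250])/(210/76)+[390,170]
def show(n,p,z):
    r=ray(c,p,z)[:,:2]*1000;print(n,r.round(0).tolist());return r
H=show('hood',A([(150,250),(441,292)]),.072)
K=show('deck',A([(120,484),(405,527)]),.008)
for n,P in(('hood',H),('deck',K)):
    d=P[0]-P[1];print(n,'mid',P.mean(0),'len',np.linalg.norm(d),'yaw of x',np.degrees(np.arctan2(d[1],d[0]))-90)
m=H.mean(0)-K.mean(0);print('axis len',np.linalg.norm(m),np.degrees(np.arctan2(m[1],m[0])))
T=show('orange',A([(170,473),(332,506)]),.018);d=T[0]-T[1];print(T.mean(0),np.linalg.norm(d),np.degrees(np.arctan2(d[1],d[0]))-90)
show('far',A([(208,303),(367,337)]),.010)
show('jar',A([(297,380)]),.080)
show('door free,hinge',A([(65,535),(145,265)]),.071)
t=show('tile',B([(620,50),(722,30),(748,155),(645,175)]),.020)
for i in range(4):
    d=t[(i+1)%4]-t[i];print(np.linalg.norm(d).round(1),np.degrees(np.arctan2(d[1],d[0])).round(1))
print(t.mean(0));show('relief',B([(683,100)]),.034)
show('board',D([(693,358)]),.012);show('pal',D([(703,311)]),.02)
# jar cap, scene view: white blob near (314,200)
im=s['color'].astype(int)
m=((im[...,2]-im[...,1]>60)&(im[...,2]-im[...,0]>20)).astype(np.uint8)[180:230,295:335]
ys,xs=np.nonzero(m);print('pink',xs.min()+295,xs.max()+295,ys.min()+180,ys.max()+180)
x=(xs.min()+xs.max())/2+295
print('jar base front', ray(s,[(x,ys.max()+180)],.012)[:, :2]*1000)
# relief on scene: warm/yellow/blue saturated
E
```

```text
hood [[605.0, 72.0], [580.0, -132.0]]
deck [[444.0, 91.0], [418.0, -115.0]]
hood mid [592.52071747 -29.79147148] len 205.61021776949005 yaw of x -6.870092504835995
deck mid [430.78406066 -11.78098959] len 208.19822272494528 yaw of x -7.2778745579842905
axis len 162.73636229186826 -6.354098508043089
orange [[452.0, 55.0], [431.0, -61.0]]
[441.66379889  -2.99539298] 118.7057314817087 -10.211616259374367
far [[577.0, 31.0], [555.0, -85.0]]
jar [[515.0, -32.0]]
door free,hinge [[405.0, 126.0], [594.0, 76.0]]
tile [[501.0, 412.0], [519.0, 331.0], [418.0, 306.0], [401.0, 388.0]]
83.4 -77.4
103.4 -166.1
83.7 102.4
103.1 13.7
[459.6586162  359.30236645]
relief [[461.0, 357.0]]
board [[449.0, -352.0]]
pal [[504.0, -362.0]]
pink 295 320 187 207
jar base front [[483.04135846  -8.30067817]]
```

```bash
cat >> h.py <<'E'
def to(x,y,z):
    from scipy.spatial.transform import Rotation as Ro
    s=ctrl.get_state();R=Ro.from_quat(s['tcp_rot']).as_matrix()
    p=np.array(s['eef_pos'])*1000
    y_=np.degrees(np.arctan2(R[1,1],R[0,1]))
    print('t',round(s['time'],2),'tcp',p.round(1),'yawY',y_.round(1),'tilt',R[:,2].round(3),'F',np.array(s['contact_force']).round(1),'open',round(s['opening'],3),'ff',round(s['finger_force'],1),'| delta tool mm',(R.T@(np.array([x,y,z])-p)).round(1))
E
python3 -m creep '[{"x":-25,"y":-27.5},{"x":-25,"y":-27.5},{"x":-25,"y":-27.5},{"x":-25,"y":-27.5},{"x":-25,"y":-27.5},{"x":-25,"y":-27.5},{"x":-25,"y":-27.5},{"x":-25,"y":-27.5},{"x":-25,"y":-27.5},{"x":-25,"y":-27.5}]'
python3 -m creep '[{"x":-25,"y":-27.5},{"x":-25,"y":-27.5},{"x":-25,"y":-27.5},{"x":-25,"y":-27.5},{"x":-25,"y":-27.5},{"x":-25,"y":-27.5},{"x":-25,"y":-27.5},{"x":-25,"y":-27.5},{"x":-25,"y":-27.5},{"x":-25,"y":-27.5}]'
python3 -c "
from h import *
to(514,-31,40)"
```

```text
t 0.2 tcp [200.4 644.1 230.4] yawY 72.7 tilt [-0.001 -0.001 -1.   ] F [-0.   0.1 -0.3] open 0.999 ff 0.0 | delta tool mm [-500.1 -551.1  191.2]$[0]: bad value
$[0]: bad value
```

```bash

python3 -m creep '[{"x":-25,"y":-27.5,"z":0,"rx":0,"ry":0,"rz":0,"grip":1},{"x":-25,"y":-27.5,"z":0,"rx":0,"ry":0,"rz":0,"grip":1},{"x":-25,"y":-27.5,"z":0,"rx":0,"ry":0,"rz":0,"grip":1},{"x":-25,"y":-27.5,"z":0,"rx":0,"ry":0,"rz":0,"grip":1},{"x":-25,"y":-27.5,"z":0,"rx":0,"ry":0,"rz":0,"grip":1},{"x":-25,"y":-27.5,"z":0,"rx":0,"ry":0,"rz":0,"grip":1},{"x":-25,"y":-27.5,"z":0,"rx":0,"ry":0,"rz":0,"grip":1},{"x":-25,"y":-27.5,"z":0,"rx":0,"ry":0,"rz":0,"grip":1},{"x":-25,"y":-27.5,"z":0,"rx":0,"ry":0,"rz":0,"grip":1},{"x":-25,"y":-27.5,"z":0,"rx":0,"ry":0,"rz":0,"grip":1}]'
```

```text
time: 1.03
eef_pos: [0.3578, 0.3059, 0.2313]
tcp_rot: [0.15, 0.989, 0.0, 0.0]
contact_force: [1.2, 0.2, 0.2]
opening: 0.998
finger_force: 0.0
```

```bash

python3 -m creep '[{"x":-25,"y":-27.5,"z":0,"rx":0,"ry":0,"rz":0,"grip":1},{"x":-25,"y":-27.5,"z":0,"rx":0,"ry":0,"rz":0,"grip":1},{"x":-25,"y":-27.5,"z":0,"rx":0,"ry":0,"rz":0,"grip":1},{"x":-25,"y":-27.5,"z":0,"rx":0,"ry":0,"rz":0,"grip":1},{"x":-25,"y":-27.5,"z":0,"rx":0,"ry":0,"rz":0,"grip":1},{"x":-25,"y":-27.5,"z":0,"rx":0,"ry":0,"rz":0,"grip":1},{"x":-25,"y":-27.5,"z":0,"rx":0,"ry":0,"rz":0,"grip":1},{"x":-25,"y":-27.5,"z":0,"rx":0,"ry":0,"rz":0,"grip":1},{"x":-25,"y":-27.5,"z":0,"rx":0,"ry":0,"rz":0,"grip":1},{"x":-25,"y":-27.5,"z":0,"rx":0,"ry":0,"rz":0,"grip":1}]'
python3 -c "
from h import *
to(514,-31,40)
i=cam('scene')['color'];cv2.imwrite('pics/s2.png',cv2.resize(i[110:290,180:420],None,fx=3,fy=3,interpolation=cv2.INTER_CUBIC))"
```

```text
time: 1.87
eef_pos: [0.5148, -0.0311, 0.2313]
tcp_rot: [0.151, 0.989, 0.0, 0.0]
contact_force: [0.3, 0.3, 0.4]
opening: 0.999
finger_force: 0.0
t 1.87 tcp [514.8 -31.1 231.3] yawY 72.7 tilt [ 0.  0. -1.] F [0.3 0.3 0.4] open 0.999 ff 0.0 | delta tool mm [ 9.000e-01 -1.000e-01  1.913e+02]
```

View pics/s2.png

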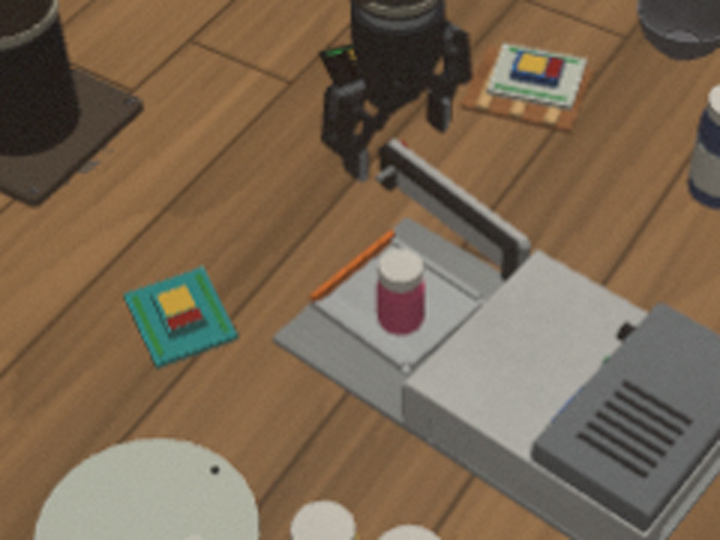

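The gripper hangs right above the jar: jar cap at crop (401,262), fingertips' midpoint at (400,148). Checking the jar position from this view as well.

```bash

python3 -c "
from h import *
s=cam('scene')
print(ray(s,[(180+401/3,110+261/3)],.092),proj(s,[.5148,-.0311,.2313]))"
python3 -m creep '[{"x":0,"y":0,"z":10,"rx":0,"ry":0,"rz":0,"grip":1},{"x":0,"y":0,"z":20,"rx":0,"ry":0,"rz":0,"grip":1},{"x":0,"y":0,"z":20,"rx":0,"ry":0,"rz":0,"grip":1},{"x":0,"y":0,"z":20,"rx":0,"ry":0,"rz":0,"grip":1},{"x":0,"y":0,"z":20,"rx":0,"ry":0,"rz":0,"grip":1},{"x":0,"y":0,"z":10,"rx":0,"ry":0,"rz":0,"grip":1},{"x":0,"y":0,"z":10,"rx":0,"ry":0,"rz":0,"grip":1},{"x":0,"y":0,"z":10,"rx":0,"ry":0,"rz":0,"grip":1},{"x":0,"y":0,"z":5,"rx":0,"ry":0,"rz":0,"grip":1},{"x":0,"y":0,"z":0,"rx":0,"ry":0,"rz":0,"grip":1}]'
```

```text
[[ 0.51504136 -0.02461574  0.092     ]] [[312.20459408 163.39605451]]
time: 2.8
eef_pos: [0.5139, -0.0289, 0.1054]
tcp_rot: [0.15, 0.989, 0.0, -0.001]
contact_force: [0.5, 0.1, 0.2]
opening: 1.0
finger_force: 0.0
```

```bash

python3 -m creep '[{"x":0,"y":0,"z":10,"rx":0,"ry":0,"rz":0,"grip":1},{"x":0,"y":0,"z":10,"rx":0,"ry":0,"rz":0,"grip":1},{"x":0,"y":0,"z":10,"rx":0,"ry":0,"rz":0,"grip":1},{"x":0,"y":0,"z":10,"rx":0,"ry":0,"rz":0,"grip":1},{"x":0,"y":0,"z":10,"rx":0,"ry":0,"rz":0,"grip":1},{"x":0,"y":0,"z":10,"rx":0,"ry":0,"rz":0,"grip":1},{"x":0,"y":0,"z":5,"rx":0,"ry":0,"rz":0,"grip":1},{"x":0,"y":0,"z":0,"rx":0,"ry":0,"rz":0,"grip":1},{"x":0,"y":0,"z":0,"rx":0,"ry":0,"rz":0,"grip":0.4},{"x":0,"y":0,"z":0,"rx":0,"ry":0,"rz":0,"grip":0.4}]' 30
python3 -m creep '[{"x":0,"y":0,"z":0,"rx":0,"ry":0,"rz":0,"grip":0.4},{"x":0,"y":0,"z":0,"rx":0,"ry":0,"rz":0,"grip":0.4},{"x":0,"y":0,"z":0,"rx":0,"ry":0,"rz":0,"grip":0.4},{"x":0,"y":0,"z":0,"rx":0,"ry":0,"rz":0,"grip":0.4},{"x":0,"y":0,"z":0,"rx":0,"ry":0,"rz":0,"grip":0.4},{"x":0,"y":0,"z":0,"rx":0,"ry":0,"rz":0,"grip":0.4},{"x":0,"y":0,"z":0,"rx":0,"ry":0,"rz":0,"grip":0.4},{"x":0,"y":0,"z":0,"rx":0,"ry":0,"rz":0,"grip":0.4},{"x":0,"y":0,"z":0,"rx":0,"ry":0,"rz":0,"grip":0.4},{"x":0,"y":0,"z":0,"rx":0,"ry":0,"rz":0,"grip":0.4}]' 30
```

```text
time: 3.63
eef_pos: [0.515, -0.0294, 0.0417]
tcp_rot: [0.15, 0.989, -0.0, 0.0]
contact_force: [0.8, -0.1, -0.1]
opening: 0.745
finger_force: 0.0
time: 4.47
eef_pos: [0.5154, -0.0295, 0.0423]
tcp_rot: [0.15, 0.989, -0.0, 0.001]
contact_force: [-0.6, 1.3, 6.3]
opening: 0.55
finger_force: 31.5
```

```bash

python3 -m creep '[{"x":0,"y":0,"z":-6,"rx":0,"ry":0,"rz":0,"grip":0.4},{"x":0,"y":0,"z":-10,"rx":0,"ry":0,"rz":0,"grip":0.4},{"x":0,"y":0,"z":-15,"rx":0,"ry":0,"rz":0,"grip":0.4},{"x":0,"y":0,"z":-15,"rx":0,"ry":0,"rz":0,"grip":0.4},{"x":0,"y":0,"z":-10,"rx":0,"ry":0,"rz":0,"grip":0.4},{"x":0.4,"y":-13,"z":-4,"rx":0,"ry":0,"rz":0,"grip":0.4},{"x":0.5,"y":-25,"z":0,"rx":0,"ry":0,"rz":0,"grip":0.4},{"x":0.5,"y":-30,"z":0,"rx":0,"ry":0,"rz":0,"grip":0.4},{"x":0.5,"y":-30,"z":0,"rx":0,"ry":0,"rz":0,"grip":0.4},{"x":0.5,"y":-30,"z":0,"rx":0,"ry":0,"rz":0,"grip":0.4}]'
python3 -m creep '[{"x":0.5,"y":-30,"z":0,"rx":0,"ry":0,"rz":0,"grip":0.4},{"x":0.5,"y":-30,"z":0,"rx":0,"ry":0,"rz":0,"grip":0.4},{"x":0.5,"y":-30,"z":0,"rx":0,"ry":0,"rz":0,"grip":0.4},{"x":0.5,"y":-30,"z":0,"rx":0,"ry":0,"rz":0,"grip":0.4},{"x":0.5,"y":-30,"z":0,"rx":0,"ry":0,"rz":0,"grip":0.4},{"x":0.5,"y":-30,"z":0,"rx":0,"ry":0,"rz":0,"grip":0.4},{"x":0.5,"y":-16,"z":0,"rx":0,"ry":0,"rz":0,"grip":0.4},{"x":0.5,"y":-9,"z":0,"rx":0,"ry":0,"rz":0,"grip":0.4},{"x":0,"y":0,"z":0,"rx":0,"ry":0,"rz":0,"grip":0.4},{"x":0,"y":0,"z":0,"rx":0,"ry":0,"rz":0,"grip":0.4}]'
python3 -c "
from h import *
to(410,-345,43);s=cam('scene','s3.png');c=cam('top')
a=c['color'][150:260,360:480];b=s['color'][140:330,170:350]
o=np.zeros((570,800,3),np.uint8);o[:570,:540]=cv2.resize(b,(540,570));o[:238,540:]=cv2.resize(a,(260,238))
m=cv2.inRange(cv2.cvtColor(c['color'],cv2.COLOR_BGR2HSV),(5,150,120),(14,255,255))
m[:180]=0;m[225:]=0;m[:,:295]=0;m[:,350:]=0
p=cv2.findNonZero(m);print(cv2.minAreaRect(p));bx=cv2.boxPoints(cv2.minAreaRect(p));print(bx.tolist(),ray(c,bx,.018))
cv2.imwrite('pics/z3.png',o)"
```

```text
time: 5.3
eef_pos: [0.4734, -0.1515, 0.1015]
tcp_rot: [0.15, 0.989, 0.0, -0.0]
contact_force: [0.6, 0.3, -1.6]
opening: 0.546
finger_force: 31.1
time: 6.13
eef_pos: [0.4092, -0.3447, 0.1011]
tcp_rot: [0.151, 0.989, 0.001, -0.0]
contact_force: [-0.2, -0.0, -0.6]
opening: 0.543
finger_force: 31.2
t 6.13 tcp [ 409.2 -344.7  101.1] yawY 72.7 tilt [-0.     0.001 -1.   ] F [-0.2 -0.  -0.6] open 0.543 ff 31.2 | delta tool mm [-0.9 -0.1 58.1]
((322.4999694824219, 215.0), (52.99999237060547, 17.999996185302734), -0.0)
[[295.9999694824219, 224.0], [295.9999694824219, 206.0], [348.9999694824219, 206.0], [348.9999694824219, 224.0]] [[ 0.39080914  0.07570816  0.018     ]
 [ 0.44880884  0.07721936  0.018     ]
 [ 0.45274389 -0.0941202   0.018     ]
 [ 0.3946148  -0.09510619  0.018     ]]
```

View pics/z3.png

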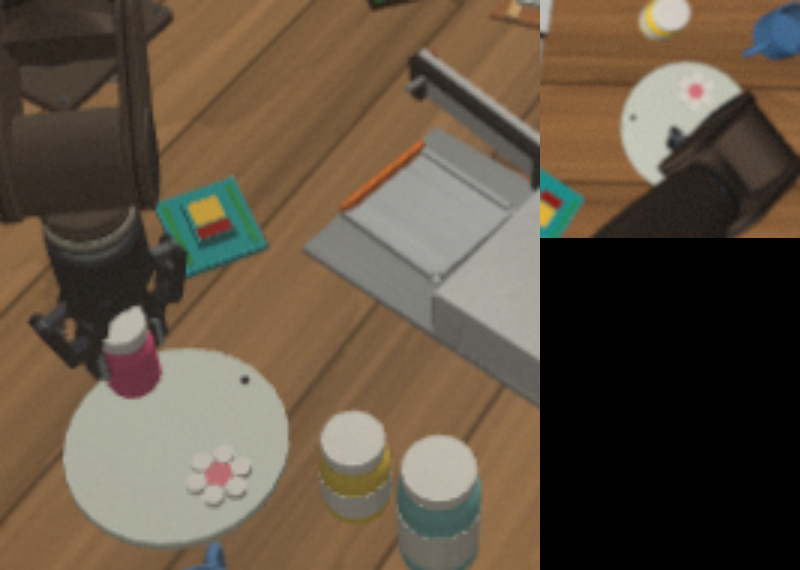

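The jar hangs upright above the free near part of the board at crop (130,355), and the palette is well clear. Lowering it now.

```bash

python3 -m creep '[{"x":0,"y":0,"z":8,"rx":0,"ry":0,"rz":0,"grip":0.4},{"x":0,"y":0,"z":12,"rx":0,"ry":0,"rz":0,"grip":0.4},{"x":0,"y":0,"z":12,"rx":0,"ry":0,"rz":0,"grip":0.4},{"x":0,"y":0,"z":10,"rx":0,"ry":0,"rz":0,"grip":0.4},{"x":0,"y":0,"z":6,"rx":0,"ry":0,"rz":0,"grip":0.4},{"x":0,"y":0,"z":4,"rx":0,"ry":0,"rz":0,"grip":0.4},{"x":0,"y":0,"z":2,"rx":0,"ry":0,"rz":0,"grip":0.4},{"x":0,"y":0,"z":2,"rx":0,"ry":0,"rz":0,"grip":0.4},{"x":0,"y":0,"z":1,"rx":0,"ry":0,"rz":0,"grip":0.4},{"x":0,"y":0,"z":0,"rx":0,"ry":0,"rz":0,"grip":0.4}]'
```

```text
time: 7.07
eef_pos: [0.4096, -0.3456, 0.0446]
tcp_rot: [0.15, 0.989, -0.0, 0.0]
contact_force: [-0.7, -0.2, -1.2]
opening: 0.548
finger_force: 31.2
```

```bash

python3 -m creep '[{"x":0,"y":0,"z":0.7,"rx":0,"ry":0,"rz":0,"grip":0.4},{"x":0,"y":0,"z":0.7,"rx":0,"ry":0,"rz":0,"grip":0.4},{"x":0,"y":0,"z":0.7,"rx":0,"ry":0,"rz":0,"grip":0.4},{"x":0,"y":0,"z":0,"rx":0,"ry":0,"rz":0,"grip":0.4},{"x":0,"y":0,"z":0,"rx":0,"ry":0,"rz":0,"grip":0.4},{"x":0,"y":0,"z":0,"rx":0,"ry":0,"rz":0,"grip":0.4},{"x":0,"y":0,"z":0,"rx":0,"ry":0,"rz":0,"grip":0.4},{"x":0,"y":0,"z":0,"rx":0,"ry":0,"rz":0,"grip":0.4},{"x":0,"y":0,"z":0,"rx":0,"ry":0,"rz":0,"grip":0.4},{"x":0,"y":0,"z":0,"rx":0,"ry":0,"rz":0,"grip":0.4}]'
```

```text
time: 7.9
eef_pos: [0.4095, -0.3455, 0.0424]
tcp_rot: [0.15, 0.989, -0.0, 0.0]
contact_force: [-0.5, -0.1, -0.3]
opening: 0.546
finger_force: 31.2
```

```bash

python3 -m creep '[{"x":0,"y":0,"z":0.5,"rx":0,"ry":0,"rz":0,"grip":0.4},{"x":0,"y":0,"z":0.5,"rx":0,"ry":0,"rz":0,"grip":0.4},{"x":0,"y":0,"z":0,"rx":0,"ry":0,"rz":0,"grip":0.4},{"x":0,"y":0,"z":0,"rx":0,"ry":0,"rz":0,"grip":0.4},{"x":0,"y":0,"z":0,"rx":0,"ry":0,"rz":0,"grip":0.4},{"x":0,"y":0,"z":0,"rx":0,"ry":0,"rz":0,"grip":0.4},{"x":0,"y":0,"z":0,"rx":0,"ry":0,"rz":0,"grip":0.4},{"x":0,"y":0,"z":0,"rx":0,"ry":0,"rz":0,"grip":0.4},{"x":0,"y":0,"z":0,"rx":0,"ry":0,"rz":0,"grip":0.4},{"x":0,"y":0,"z":0,"rx":0,"ry":0,"rz":0,"grip":0.4}]'
```

```text
time: 8.73
eef_pos: [0.4096, -0.3455, 0.0423]
tcp_rot: [0.15, 0.989, 0.0, -0.0]
contact_force: [-1.0, 1.6, 5.5]
opening: 0.549
finger_force: 31.8
```

```bash

python3 -m creep '[{"x":0,"y":0,"z":0,"rx":0,"ry":0,"rz":0,"grip":0.62},{"x":0,"y":0,"z":0,"rx":0,"ry":0,"rz":0,"grip":0.8},{"x":0,"y":0,"z":0,"rx":0,"ry":0,"rz":0,"grip":1},{"x":0,"y":0,"z":0,"rx":0,"ry":0,"rz":0,"grip":1},{"x":0,"y":0,"z":0,"rx":0,"ry":0,"rz":0,"grip":1},{"x":0,"y":0,"z":-5,"rx":0,"ry":0,"rz":0,"grip":1},{"x":0,"y":0,"z":-10,"rx":0,"ry":0,"rz":0,"grip":1},{"x":0,"y":0,"z":-20,"rx":0,"ry":0,"rz":0,"grip":1},{"x":0,"y":0,"z":-30,"rx":0,"ry":0,"rz":0,"grip":1},{"x":0,"y":0,"z":-40,"rx":0,"ry":0,"rz":0,"grip":1}]'
python3 -c "
from h import *
to(461,358,146)"
```

```text
time: 9.57
eef_pos: [0.4081, -0.3437, 0.1454]
tcp_rot: [0.15, 0.989, 0.002, -0.002]
contact_force: [1.0, -1.6, -0.0]
opening: 1.002
finger_force: 0.0
t 9.57 tcp [ 408.1 -343.7  145.4] yawY 72.7 tilt [-0.004  0.004 -1.   ] F [ 1.  -1.6 -0. ] open 1.002 ff 0.0 | delta tool mm [158.1 685.7   2.3]
```

```bash

python3 -m creep '[{"x":7.9,"y":34.3,"z":0,"rx":0,"ry":0,"rz":0,"grip":1},{"x":7.9,"y":34.3,"z":0,"rx":0,"ry":0,"rz":0,"grip":1},{"x":7.9,"y":34.3,"z":0,"rx":0,"ry":0,"rz":0,"grip":1},{"x":7.9,"y":34.3,"z":0,"rx":0,"ry":0,"rz":0,"grip":1},{"x":7.9,"y":34.3,"z":0,"rx":0,"ry":0,"rz":0,"grip":1},{"x":7.9,"y":34.3,"z":0,"rx":0,"ry":0,"rz":0,"grip":1},{"x":7.9,"y":34.3,"z":0,"rx":0,"ry":0,"rz":0,"grip":1},{"x":7.9,"y":34.3,"z":0,"rx":0,"ry":0,"rz":0,"grip":1},{"x":7.9,"y":34.3,"z":0,"rx":0,"ry":0,"rz":0,"grip":1},{"x":7.9,"y":34.3,"z":0,"rx":0,"ry":0,"rz":0,"grip":1}]'
python3 -m creep '[{"x":7.9,"y":34.3,"z":0,"rx":0,"ry":0,"rz":0,"grip":1},{"x":7.9,"y":34.3,"z":0,"rx":0,"ry":0,"rz":0,"grip":1},{"x":7.9,"y":34.3,"z":0,"rx":0,"ry":0,"rz":0,"grip":1},{"x":7.9,"y":34.3,"z":0,"rx":0,"ry":0,"rz":0,"grip":1},{"x":7.9,"y":34.3,"z":0,"rx":0,"ry":0,"rz":0,"grip":1},{"x":7.9,"y":34.3,"z":0,"rx":0,"ry":0,"rz":0,"grip":1},{"x":7.9,"y":34.3,"z":0,"rx":0,"ry":0,"rz":0,"grip":1},{"x":7.9,"y":34.3,"z":0,"rx":0,"ry":0,"rz":0,"grip":1},{"x":7.9,"y":34.3,"z":0,"rx":0,"ry":0,"rz":0,"grip":1},{"x":7.9,"y":34.3,"z":0,"rx":0,"ry":0,"rz":0,"grip":1}]'
python3 -m creep '[{"x":0,"y":0,"z":0,"rx":0,"ry":0,"rz":-6.2,"grip":1},{"x":0,"y":0,"z":0,"rx":0,"ry":0,"rz":-6.2,"grip":1},{"x":0,"y":0,"z":0,"rx":0,"ry":0,"rz":-6.2,"grip":1},{"x":0,"y":0,"z":0,"rx":0,"ry":0,"rz":-6.2,"grip":1},{"x":0,"y":0,"z":0,"rx":0,"ry":0,"rz":-6.4,"grip":1},{"x":0,"y":0,"z":20,"rx":0,"ry":0,"rz":0,"grip":1},{"x":0,"y":0,"z":20,"rx":0,"ry":0,"rz":0,"grip":1},{"x":0,"y":0,"z":10,"rx":0,"ry":0,"rz":0,"grip":1},{"x":0,"y":0,"z":0,"rx":0,"ry":0,"rz":0,"grip":1},{"x":0,"y":0,"z":0,"rx":0,"ry":0,"rz":0,"grip":1}]'
python3 - <<'E'
from h import *
to(461,358,40)
s=cam('scene');c=cam('top')
a=c['color'];hsv=cv2.cvtColor(a,cv2.COLOR_BGR2HSV)
o=np.zeros((560,800,3),np.uint8);o[:400,:]=cv2.resize(s['color'][95:175,310:470],(800,400),interpolation=cv2.INTER_CUBIC)
o[400:560,:160]=cv2.resize(a[180:220,190:230],(160,160))
o[400:560,170:390]=cv2.resize(a[165:221,290:367],(220,160),interpolation=cv2.INTER_CUBIC)
j=a[195:235,410:460];o[400:560,400:600]=cv2.resize(j,(200,160))
o[400:560,600:800]=cv2.resize(s['color'][250:314,180:260],(200,160))
cv2.imwrite('pics/z4.png',o)
print(proj(s,np.array(ctrl.get_state()['eef_pos'])),proj(s,[[.461,.358,.034],[.461,.358,.02]]))
E
```

```text
time: 10.4
eef_pos: [0.4361, 0.0073, 0.1475]
tcp_rot: [0.15, 0.989, -0.0, 0.001]
contact_force: [0.8, 0.5, 0.6]
opening: 1.004
finger_force: 0.0
time: 11.23
eef_pos: [0.4625, 0.3587, 0.1474]
tcp_rot: [0.15, 0.989, 0.0, 0.001]
contact_force: [1.0, -0.2, 0.7]
opening: 1.002
finger_force: 0.0
time: 12.07
eef_pos: [0.4623, 0.3566, 0.0963]
tcp_rot: [-0.121, 0.993, -0.0, -0.0]
contact_force: [0.0, 0.2, 0.2]
opening: 0.999
finger_force: 0.0
t 12.07 tcp [462.3 356.6  96.3] yawY 103.9 tilt [-0.001 -0.    -1.   ] F [0.  0.2 0.2] open 0.999 ff 0.0 | delta tool mm [ 0.9  1.7 56.3]
[[359.93825997 117.09361128]] [[358.19336133 131.22815048]
 [357.9260885  134.30922064]]
```

View pics/z4.png

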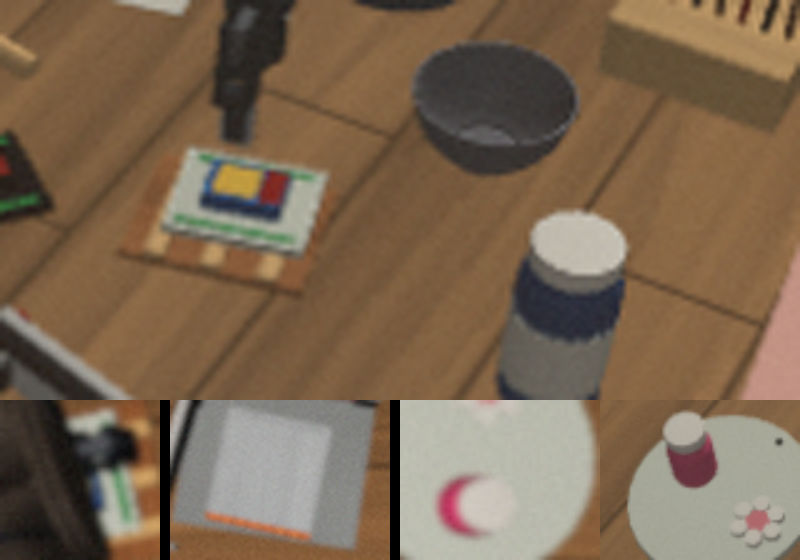

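The jar stands upright on the board, and the gripper is above the house relief (crop (246,185)), which agrees with the estimate. Descending to TCP z of about 19 mm.

```bash

python3 -m creep '[{"x":0,"y":1,"z":15,"rx":0,"ry":0,"rz":0,"grip":1},{"x":0,"y":1,"z":15,"rx":0,"ry":0,"rz":0,"grip":1},{"x":0,"y":0,"z":15,"rx":0,"ry":0,"rz":0,"grip":1},{"x":0,"y":0,"z":12,"rx":0,"ry":0,"rz":0,"grip":1},{"x":0,"y":0,"z":8,"rx":0,"ry":0,"rz":0,"grip":1},{"x":0,"y":0,"z":6,"rx":0,"ry":0,"rz":0,"grip":1},{"x":0,"y":0,"z":4,"rx":0,"ry":0,"rz":0,"grip":1},{"x":0,"y":0,"z":2,"rx":0,"ry":0,"rz":0,"grip":1},{"x":0,"y":0,"z":0,"rx":0,"ry":0,"rz":0,"grip":0.6},{"x":0,"y":0,"z":0,"rx":0,"ry":0,"rz":0,"grip":0.54}]' 40
python3 -m creep '[{"x":0,"y":0,"z":0,"rx":0,"ry":0,"rz":0,"grip":0.52},{"x":0,"y":0,"z":0,"rx":0,"ry":0,"rz":0,"grip":0.51},{"x":0,"y":0,"z":0,"rx":0,"ry":0,"rz":0,"grip":0.3},{"x":0,"y":0,"z":0,"rx":0,"ry":0,"rz":0,"grip":0.3},{"x":0,"y":0,"z":0,"rx":0,"ry":0,"rz":0,"grip":0.3},{"x":0,"y":0,"z":0,"rx":0,"ry":0,"rz":0,"grip":0.3},{"x":0,"y":0,"z":0,"rx":0,"ry":0,"rz":0,"grip":0.3},{"x":0,"y":0,"z":0,"rx":0,"ry":0,"rz":0,"grip":0.3},{"x":0,"y":0,"z":0,"rx":0,"ry":0,"rz":0,"grip":0.3},{"x":0,"y":0,"z":0,"rx":0,"ry":0,"rz":0,"grip":0.3}]' 40
```

```text
time: 13.0
eef_pos: [0.4624, 0.3588, 0.0197]
tcp_rot: [-0.121, 0.993, 0.0, 0.0]
contact_force: [0.2, 0.1, 0.0]
opening: 0.743
finger_force: 0.0
time: 13.83
eef_pos: [0.4626, 0.359, 0.0201]
tcp_rot: [-0.121, 0.993, 0.0, 0.001]
contact_force: [-0.5, 0.1, 4.7]
opening: 0.457
finger_force: 42.4
```

```bash

python3 -m creep '[{"x":0,"y":0,"z":-4,"rx":0,"ry":0,"rz":0,"grip":0.3},{"x":0,"y":0,"z":-8,"rx":0,"ry":0,"rz":0,"grip":0.3},{"x":0,"y":0,"z":-14,"rx":0,"ry":0,"rz":0,"grip":0.3},{"x":0,"y":0,"z":-18,"rx":0,"ry":0,"rz":0,"grip":0.3},{"x":0,"y":0,"z":-18,"rx":0,"ry":0,"rz":5,"grip":0.3},{"x":0,"y":0,"z":-18,"rx":0,"ry":0,"rz":5,"grip":0.3},{"x":0,"y":0,"z":-14,"rx":0,"ry":0,"rz":5,"grip":0.3},{"x":0,"y":0,"z":-10,"rx":0,"ry":0,"rz":5,"grip":0.3},{"x":0,"y":0,"z":-6,"rx":0,"ry":0,"rz":4,"grip":0.3},{"x":0,"y":0,"z":0,"rx":0,"ry":0,"rz":0,"grip":0.3}]'
python3 -m creep '[{"x":-4,"y":-14,"z":0,"rx":0,"ry":0,"rz":0,"grip":0.3},{"x":-8,"y":-27,"z":0,"rx":0,"ry":0,"rz":0,"grip":0.3},{"x":-8,"y":-27,"z":0,"rx":0,"ry":0,"rz":0,"grip":0.3},{"x":-8,"y":-27,"z":0,"rx":0,"ry":0,"rz":0,"grip":0.3},{"x":-8,"y":-27,"z":0,"rx":0,"ry":0,"rz":0,"grip":0.3},{"x":-8,"y":-27,"z":0,"rx":0,"ry":0,"rz":0,"grip":0.3},{"x":-8,"y":-27,"z":0,"rx":0,"ry":0,"rz":0,"grip":0.3},{"x":-8,"y":-27,"z":0,"rx":0,"ry":0,"rz":0,"grip":0.3},{"x":-8,"y":-27,"z":0,"rx":0,"ry":0,"rz":0,"grip":0.3},{"x":-8,"y":-27,"z":0,"rx":0,"ry":0,"rz":0,"grip":0.3}]'
python3 -m creep '[{"x":-8,"y":-27,"z":0,"rx":0,"ry":0,"rz":0,"grip":0.3},{"x":-8,"y":-27,"z":0,"rx":0,"ry":0,"rz":0,"grip":0.3},{"x":-8,"y":-27,"z":0,"rx":0,"ry":0,"rz":0,"grip":0.3},{"x":-5,"y":-18,"z":0,"rx":0,"ry":0,"rz":0,"grip":0.3},{"x":-2,"y":-5,"z":0,"rx":0,"ry":0,"rz":0,"grip":0.3},{"x":0,"y":0,"z":20,"rx":0,"ry":0,"rz":0,"grip":0.3},{"x":0,"y":0,"z":20,"rx":0,"ry":0,"rz":0,"grip":0.3},{"x":0,"y":0,"z":10,"rx":0,"ry":0,"rz":0,"grip":0.3},{"x":0,"y":0,"z":0,"rx":0,"ry":0,"rz":0,"grip":0.3},{"x":0,"y":0,"z":0,"rx":0,"ry":0,"rz":0,"grip":0.3}]'
python3 - <<'E'
from h import *
to(503.5,-15,20)
s=cam('scene')
cv2.imwrite('pics/z5.png',cv2.resize(s['color'][150:250,260:390],(780,600),interpolation=cv2.INTER_CUBIC))
E
```

```text
time: 14.67
eef_pos: [0.4629, 0.3591, 0.132]
tcp_rot: [0.089, 0.996, 0.001, 0.002]
contact_force: [0.1, 0.0, -1.4]
opening: 0.456
finger_force: 41.6
time: 15.5
eef_pos: [0.4906, 0.0902, 0.1285]
tcp_rot: [0.087, 0.996, -0.0, -0.001]
contact_force: [0.5, -0.3, -1.7]
opening: 0.455
finger_force: 41.6
time: 16.33
eef_pos: [0.5032, -0.0151, 0.0786]
tcp_rot: [0.087, 0.996, 0.0, -0.001]
contact_force: [0.4, 0.4, -1.4]
opening: 0.456
finger_force: 41.6
t 16.33 tcp [503.2 -15.1  78.6] yawY 80.0 tilt [-0.002  0.001 -1.   ] F [ 0.4  0.4 -1.4] open 0.456 ff 41.6 | delta tool mm [-0.4  0.2 58.6]
```

View pics/z5.png

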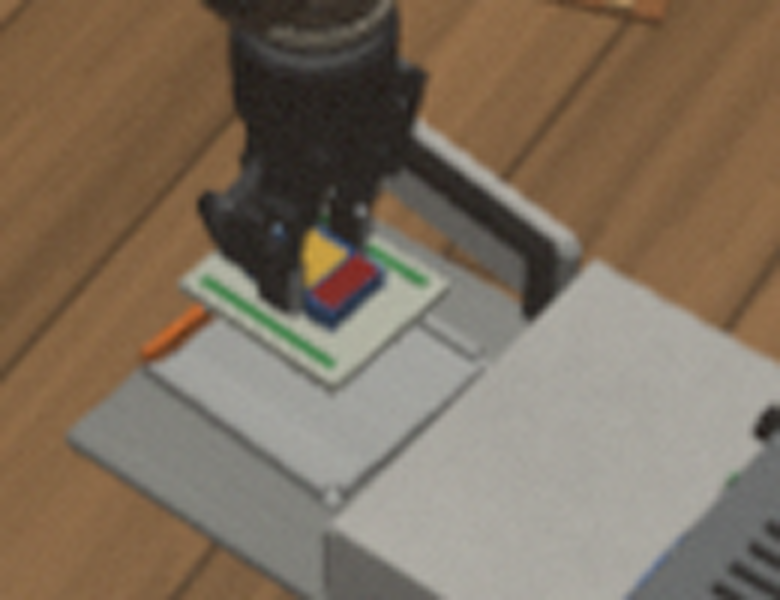

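```bash
python3 - <<'E'
from h import *
s=cam('scene')
P=lambda p:np.array(p)/6+[260,150]
t=ray(s,P([(182,283),(448,283),(333,388)]),.0785)[:,:2]*1000
print('tile',t.round(1),'centre',(t[0]+t[1])/2,'side',t[2]-t[0],t[1]-t[2],np.degrees(np.arctan2(*(t[2]-t[0])[::-1])))
f=ray(s,P([(333,499),(484,366)]),.018)[:,:2]*1000
d=f[1]-f[0];y=np.arctan2(d[1],d[0])-np.pi/2
print('far corners',f,np.linalg.norm(d),np.degrees(y),'centre',f.mean(0)-65*np.array([np.cos(y),np.sin(y)]))
E
```

```text
tile [[451.5 -50.1]
 [561.   16.6]
 [547.7 -68.2]] centre [506.24312884 -16.70352343] side [ 96.17945614 -18.13569034] [13.33139656 84.83206768] -10.678367847058313
far corners [[557.55648525 -84.35390487]
 [578.69723991  25.57844343]] 111.94665118222036 -10.88548606813174 centre [504.29643475 -17.1126958 ]
```

The tile hangs centred over the tray to within about 2 mm, with yaw matching to under 1°. Lowering it.

```bash

python3 -m creep '[{"x":1,"y":0,"z":8,"rx":0,"ry":0,"rz":0,"grip":0.3},{"x":1,"y":0,"z":12,"rx":0,"ry":0,"rz":0,"grip":0.3},{"x":0,"y":0,"z":12,"rx":0,"ry":0,"rz":0,"grip":0.3},{"x":0,"y":0,"z":10,"rx":0,"ry":0,"rz":0,"grip":0.3},{"x":0,"y":0,"z":6,"rx":0,"ry":0,"rz":0,"grip":0.3},{"x":0,"y":0,"z":4,"rx":0,"ry":0,"rz":0,"grip":0.3},{"x":0,"y":0,"z":3,"rx":0,"ry":0,"rz":0,"grip":0.3},{"x":0,"y":0,"z":1,"rx":0,"ry":0,"rz":0,"grip":0.3},{"x":0,"y":0,"z":1,"rx":0,"ry":0,"rz":0,"grip":0.3},{"x":0,"y":0,"z":0,"rx":0,"ry":0,"rz":0,"grip":0.3}]'
python3 -m creep '[{"x":0,"y":0,"z":0.5,"rx":0,"ry":0,"rz":0,"grip":0.3},{"x":0,"y":0,"z":0.5,"rx":0,"ry":0,"rz":0,"grip":0.3},{"x":0,"y":0,"z":0.5,"rx":0,"ry":0,"rz":0,"grip":0.3},{"x":0,"y":0,"z":0,"rx":0,"ry":0,"rz":0,"grip":0.3},{"x":0,"y":0,"z":0,"rx":0,"ry":0,"rz":0,"grip":0.3},{"x":0,"y":0,"z":0,"rx":0,"ry":0,"rz":0,"grip":0.3},{"x":0,"y":0,"z":0,"rx":0,"ry":0,"rz":0,"grip":0.3},{"x":0,"y":0,"z":0,"rx":0,"ry":0,"rz":0,"grip":0.3},{"x":0,"y":0,"z":0,"rx":0,"ry":0,"rz":0,"grip":0.3},{"x":0,"y":0,"z":0,"rx":0,"ry":0,"rz":0,"grip":0.3}]'
```

```text
time: 17.27
eef_pos: [0.5024, -0.0153, 0.0225]
tcp_rot: [0.088, 0.996, -0.0, 0.0]
contact_force: [0.2, 0.4, -1.3]
opening: 0.452
finger_force: 41.6
time: 18.1
eef_pos: [0.5021, -0.0152, 0.0207]
tcp_rot: [0.088, 0.996, -0.0, -0.0]
contact_force: [1.2, 0.5, -1.2]
opening: 0.458
finger_force: 41.6
```

```bash

python3 -m creep '[{"x":0,"y":0,"z":0.4,"rx":0,"ry":0,"rz":0,"grip":0.3},{"x":0,"y":0,"z":0.4,"rx":0,"ry":0,"rz":0,"grip":0.3},{"x":0,"y":0,"z":0.4,"rx":0,"ry":0,"rz":0,"grip":0.3},{"x":0,"y":0,"z":0,"rx":0,"ry":0,"rz":0,"grip":0.3},{"x":0,"y":0,"z":0,"rx":0,"ry":0,"rz":0,"grip":0.3},{"x":0,"y":0,"z":0,"rx":0,"ry":0,"rz":0,"grip":0.3},{"x":0,"y":0,"z":0,"rx":0,"ry":0,"rz":0,"grip":0.3},{"x":0,"y":0,"z":0,"rx":0,"ry":0,"rz":0,"grip":0.3},{"x":0,"y":0,"z":0,"rx":0,"ry":0,"rz":0,"grip":0.3},{"x":0,"y":0,"z":0,"rx":0,"ry":0,"rz":0,"grip":0.3}]'
```

```text
time: 18.93
eef_pos: [0.5022, -0.0152, 0.0201]
tcp_rot: [0.088, 0.996, 0.0, -0.0]
contact_force: [-3.6, -1.0, 5.4]
opening: 0.451
finger_force: 42.4
```

```bash

python3 -m creep '[{"x":0,"y":0,"z":0,"rx":0,"ry":0,"rz":0,"grip":0.55},{"x":0,"y":0,"z":0,"rx":0,"ry":0,"rz":0,"grip":0.7},{"x":0,"y":0,"z":0,"rx":0,"ry":0,"rz":0,"grip":0.7},{"x":0,"y":0,"z":0,"rx":0,"ry":0,"rz":0,"grip":0.7},{"x":0,"y":0,"z":0,"rx":0,"ry":0,"rz":0,"grip":0.7},{"x":0,"y":0,"z":-5,"rx":0,"ry":0,"rz":0,"grip":0.7},{"x":0,"y":0,"z":-15,"rx":0,"ry":0,"rz":0,"grip":0.7},{"x":0,"y":0,"z":-20,"rx":0,"ry":0,"rz":0,"grip":0.7},{"x":0,"y":0,"z":-30,"rx":0,"ry":0,"rz":0,"grip":0},{"x":0,"y":0,"z":-10,"rx":0,"ry":0,"rz":-3,"grip":0}]'
python3 -m creep '[{"x":10,"y":0,"z":0,"rx":0,"ry":0,"rz":0,"grip":0},{"x":15,"y":0,"z":0,"rx":0,"ry":0,"rz":0,"grip":0},{"x":15,"y":0,"z":0,"rx":0,"ry":0,"rz":0,"grip":0},{"x":15,"y":0,"z":0,"rx":0,"ry":0,"rz":0,"grip":0},{"x":15,"y":0,"z":0,"rx":0,"ry":0,"rz":0,"grip":0},{"x":10,"y":0,"z":0,"rx":0,"ry":0,"rz":0,"grip":0},{"x":2,"y":0,"z":0,"rx":0,"ry":0,"rz":0,"grip":0},{"x":0,"y":0,"z":10,"rx":0,"ry":0,"rz":0,"grip":0},{"x":0,"y":0,"z":10,"rx":0,"ry":0,"rz":0,"grip":0},{"x":0,"y":0,"z":0,"rx":0,"ry":0,"rz":0,"grip":0}]'
python3 - <<'E'
from h import *
to(424,-2,15);print(ctrl.get_state()['qpos'])
s=cam('scene');c=cam('top')
o=np.zeros((600,800,3),np.uint8);o[:,:400]=cv2.resize(s['color'][140:260,290:370],(400,600),interpolation=cv2.INTER_CUBIC)
o[:400,400:]=cv2.resize(c['color'][160:230,285:355],(400,400),interpolation=cv2.INTER_CUBIC)
cv2.imwrite('pics/z6.png',o)
E
```

```text
time: 19.77
eef_pos: [0.5043, -0.0157, 0.1036]
tcp_rot: [0.061, 0.998, -0.001, 0.003]
contact_force: [1.0, 0.1, -0.0]
opening: 0.427
finger_force: 0.0
time: 20.6
eef_pos: [0.4192, -0.0048, 0.0768]
tcp_rot: [0.062, 0.998, 0.0, -0.002]
contact_force: [0.1, 1.0, -0.4]
opening: 0.001
finger_force: 0.0
t 20.6 tcp [419.2  -4.8  76.8] yawY 82.9 tilt [-0.005  0.001 -1.   ] F [ 0.1  1.  -0.4] open 0.001 ff 0.0 | delta tool mm [-4.7  3.3 61.8]
[-2.54425726e-01 -9.34978230e-02  2.29723623e+00 -4.60440175e-05
  9.42622935e-01 -1.70098613e+00]
```

View pics/z6.png

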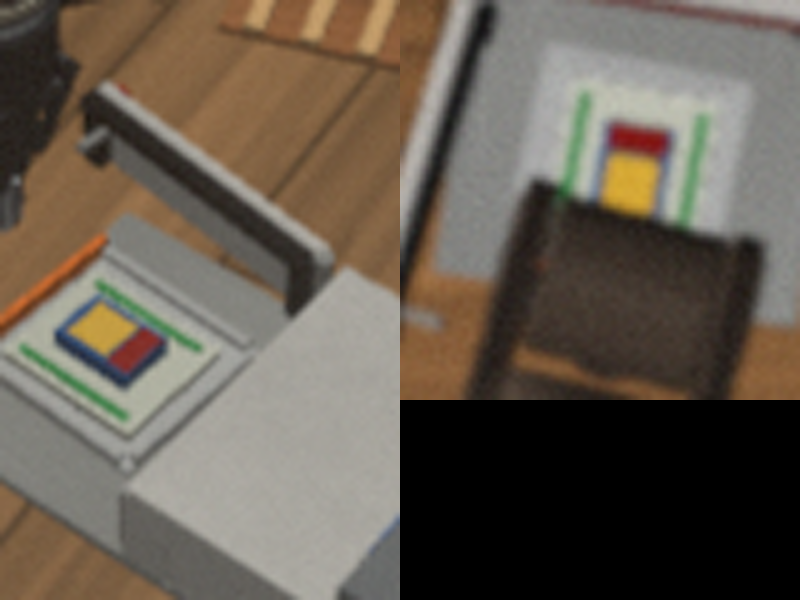

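The tile lies flat, house side up, centred inside the rim, and the gripper is shut in front of the orange plate. Descending and starting the push.

```bash

python3 -m creep '[{"x":0,"y":0,"z":10,"rx":0,"ry":0,"rz":0,"grip":0},{"x":0,"y":0,"z":12,"rx":0,"ry":0,"rz":0,"grip":0},{"x":0,"y":0,"z":12,"rx":0,"ry":0,"rz":0,"grip":0},{"x":0,"y":0,"z":12,"rx":0,"ry":0,"rz":0,"grip":0},{"x":0,"y":0,"z":10,"rx":0,"ry":0,"rz":0,"grip":0},{"x":0,"y":0,"z":4,"rx":0,"ry":0,"rz":0,"grip":0},{"x":0,"y":0,"z":0,"rx":0,"ry":0,"rz":0,"grip":0},{"x":0,"y":0,"z":0,"rx":0,"ry":0,"rz":0,"grip":0},{"x":-2,"y":0,"z":0,"rx":0,"ry":0,"rz":0,"grip":0},{"x":-2,"y":0,"z":0,"rx":0,"ry":0,"rz":0,"grip":0}]'
```

```text
time: 21.53
eef_pos: [0.4255, -0.0058, 0.0202]
tcp_rot: [0.062, 0.998, -0.0, 0.001]
contact_force: [1.4, -0.0, 0.3]
opening: 0.003
finger_force: 0.0
```

```bash

python3 -m creep '[{"x":-2,"y":0,"z":1.5,"rx":0,"ry":0,"rz":0,"grip":0},{"x":-4,"y":0,"z":1.5,"rx":0,"ry":0,"rz":0,"grip":0},{"x":-6,"y":0,"z":0,"rx":0,"ry":0,"rz":0,"grip":0},{"x":-8,"y":0,"z":0,"rx":0,"ry":0,"rz":0,"grip":0},{"x":-8,"y":0,"z":0,"rx":0,"ry":0,"rz":0,"grip":0},{"x":-8,"y":0,"z":0,"rx":0,"ry":0,"rz":0,"grip":0},{"x":-8,"y":0,"z":0,"rx":0,"ry":0,"rz":0,"grip":0},{"x":-8,"y":0,"z":0,"rx":0,"ry":0,"rz":0,"grip":0},{"x":-8,"y":0,"z":0,"rx":0,"ry":0,"rz":0,"grip":0},{"x":-4,"y":0,"z":0,"rx":0,"ry":0,"rz":0,"grip":0}]'
python3 - <<'E'
from h import *
to(576,-27,17)
s=cam('scene');c=cam('top')
o=np.zeros((600,800,3),np.uint8);o[:,:400]=cv2.resize(s['color'][140:260,290:370],(400,600),interpolation=cv2.INTER_CUBIC)
o[:400,400:]=cv2.resize(c['color'][140:210,285:355],(400,400),interpolation=cv2.INTER_CUBIC)
cv2.imwrite('pics/z7.png',o)
E
```

```text
time: 22.37
eef_pos: [0.4873, -0.0137, 0.0161]
tcp_rot: [0.061, 0.998, -0.0, -0.003]
contact_force: [-6.9, -0.7, 3.9]
opening: 0.0
finger_force: 2.6
t 22.37 tcp [487.3 -13.7  16.1] yawY 83.0 tilt [-0.006  0.    -1.   ] F [-6.9 -0.7  3.9] open 0.0 ff 2.6 | delta tool mm [-89.7  -2.4  -1.4]
```

View pics/z7.png

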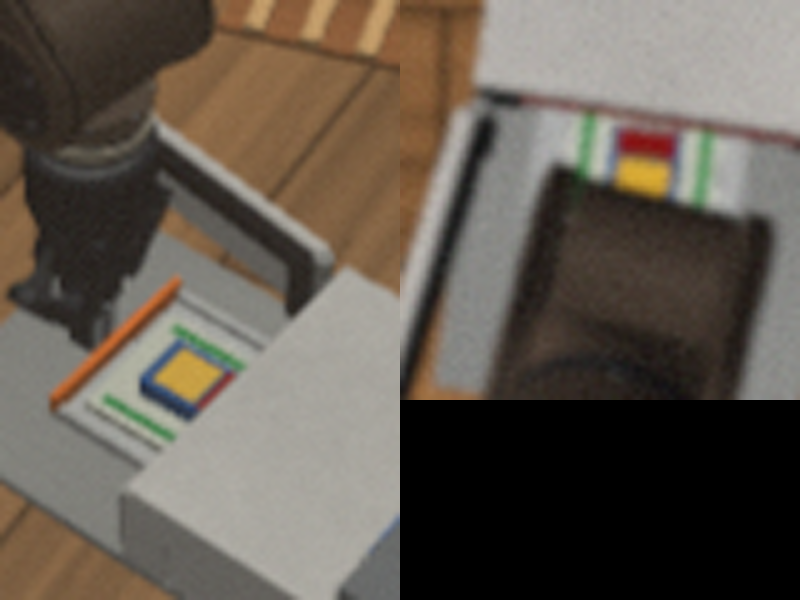

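The tray is squared up and entering the mouth with the tile still inside; the plate runs from (52,405) to (180,285). Continuing.

```bash

python3 -m creep '[{"x":-6,"y":0,"z":0,"rx":0,"ry":0,"rz":0,"grip":0},{"x":-8,"y":0,"z":0,"rx":0,"ry":0,"rz":0,"grip":0},{"x":-8,"y":0,"z":0,"rx":0,"ry":0,"rz":0,"grip":0},{"x":-8,"y":0,"z":0,"rx":0,"ry":0,"rz":0,"grip":0},{"x":-8,"y":0,"z":0,"rx":0,"ry":0,"rz":0,"grip":0},{"x":-8,"y":0,"z":0,"rx":0,"ry":0,"rz":0,"grip":0},{"x":-8,"y":0,"z":0,"rx":0,"ry":0,"rz":0,"grip":0},{"x":-8,"y":0,"z":0,"rx":0,"ry":0,"rz":0,"grip":0},{"x":-6,"y":0,"z":0,"rx":0,"ry":0,"rz":0,"grip":0},{"x":-4,"y":0,"z":0,"rx":0,"ry":0,"rz":0,"grip":0}]'
python3 -m creep '[{"x":-2,"y":0,"z":0,"rx":0,"ry":0,"rz":0,"grip":0},{"x":-2,"y":0,"z":0,"rx":0,"ry":0,"rz":0,"grip":0},{"x":-1,"y":0,"z":0,"rx":0,"ry":0,"rz":0,"grip":0},{"x":-1,"y":0,"z":0,"rx":0,"ry":0,"rz":0,"grip":0},{"x":-1,"y":0,"z":0,"rx":0,"ry":0,"rz":0,"grip":0},{"x":-1,"y":0,"z":0,"rx":0,"ry":0,"rz":0,"grip":0},{"x":-1,"y":0,"z":0,"rx":0,"ry":0,"rz":0,"grip":0},{"x":-1,"y":0,"z":0,"rx":0,"ry":0,"rz":0,"grip":0},{"x":-1,"y":0,"z":0,"rx":0,"ry":0,"rz":0,"grip":0},{"x":0,"y":0,"z":0,"rx":0,"ry":0,"rz":0,"grip":0}]'
```

```text
time: 23.3
eef_pos: [0.5607, -0.0226, 0.0166]
tcp_rot: [0.062, 0.998, -0.0, 0.0]
contact_force: [-4.6, 0.2, 1.8]
opening: 0.001
finger_force: 2.0
time: 24.13
eef_pos: [0.5703, -0.0239, 0.0166]
tcp_rot: [0.062, 0.998, -0.0, -0.0]
contact_force: [-4.2, -1.4, 2.3]
opening: -0.0
finger_force: 2.1
```

```bash

python3 -m creep '[{"x":-1,"y":0,"z":0,"rx":0,"ry":0,"rz":0,"grip":0},{"x":-1,"y":0,"z":0,"rx":0,"ry":0,"rz":0,"grip":0},{"x":-1,"y":0,"z":0,"rx":0,"ry":0,"rz":0,"grip":0},{"x":-1,"y":0,"z":0,"rx":0,"ry":0,"rz":0,"grip":0},{"x":-1,"y":0,"z":0,"rx":0,"ry":0,"rz":0,"grip":0},{"x":-0.5,"y":0,"z":0,"rx":0,"ry":0,"rz":0,"grip":0},{"x":-0.5,"y":0,"z":0,"rx":0,"ry":0,"rz":0,"grip":0},{"x":0,"y":0,"z":0,"rx":0,"ry":0,"rz":0,"grip":0},{"x":0,"y":0,"z":0,"rx":0,"ry":0,"rz":0,"grip":0},{"x":0,"y":0,"z":0,"rx":0,"ry":0,"rz":0,"grip":0}]'
```

```text
time: 24.97
eef_pos: [0.576, -0.0246, 0.0166]
tcp_rot: [0.062, 0.998, -0.0, -0.001]
contact_force: [-5.5, -1.4, 2.5]
opening: -0.001
finger_force: 2.5
```

```bash

python3 -m creep '[{"x":-0.5,"y":0,"z":0,"rx":0,"ry":0,"rz":0,"grip":0},{"x":-0.5,"y":0,"z":0,"rx":0,"ry":0,"rz":0,"grip":0},{"x":-0.5,"y":0,"z":0,"rx":0,"ry":0,"rz":0,"grip":0},{"x":-0.5,"y":0,"z":0,"rx":0,"ry":0,"rz":0,"grip":0},{"x":0,"y":0,"z":0,"rx":0,"ry":0,"rz":0,"grip":0},{"x":0,"y":0,"z":0,"rx":0,"ry":0,"rz":0,"grip":0},{"x":0,"y":0,"z":0,"rx":0,"ry":0,"rz":0,"grip":0},{"x":0,"y":0,"z":0,"rx":0,"ry":0,"rz":0,"grip":0},{"x":0,"y":0,"z":0,"rx":0,"ry":0,"rz":0,"grip":0},{"x":0,"y":0,"z":0,"rx":0,"ry":0,"rz":0,"grip":0}]'
python3 -m creep '[{"x":-0.4,"y":0,"z":0,"rx":0,"ry":0,"rz":0,"grip":0},{"x":-0.4,"y":0,"z":0,"rx":0,"ry":0,"rz":0,"grip":0},{"x":-0.4,"y":0,"z":0,"rx":0,"ry":0,"rz":0,"grip":0},{"x":0,"y":0,"z":0,"rx":0,"ry":0,"rz":0,"grip":0},{"x":0,"y":0,"z":0,"rx":0,"ry":0,"rz":0,"grip":0},{"x":0,"y":0,"z":0,"rx":0,"ry":0,"rz":0,"grip":0},{"x":0,"y":0,"z":0,"rx":0,"ry":0,"rz":0,"grip":0},{"x":0,"y":0,"z":0,"rx":0,"ry":0,"rz":0,"grip":0},{"x":0,"y":0,"z":0,"rx":0,"ry":0,"rz":0,"grip":0},{"x":0,"y":0,"z":0,"rx":0,"ry":0,"rz":0,"grip":0}]'
```

```text
time: 25.8
eef_pos: [0.578, -0.0249, 0.0166]
tcp_rot: [0.062, 0.998, -0.0, -0.001]
contact_force: [-5.3, -1.1, 2.3]
opening: 0.003
finger_force: 2.5
time: 26.63
eef_pos: [0.5785, -0.025, 0.0166]
tcp_rot: [0.062, 0.998, -0.0, -0.002]
contact_force: [-6.3, -1.3, 5.4]
opening: 0.003
finger_force: 3.5
```

```bash

python3 -m creep '[{"x":-0.5,"y":0,"z":0,"rx":0,"ry":0,"rz":0,"grip":0},{"x":-0.5,"y":0,"z":0,"rx":0,"ry":0,"rz":0,"grip":0},{"x":-0.5,"y":0,"z":0,"rx":0,"ry":0,"rz":0,"grip":0},{"x":-0.5,"y":0,"z":0,"rx":0,"ry":0,"rz":0,"grip":0},{"x":0,"y":0,"z":0,"rx":0,"ry":0,"rz":0,"grip":0},{"x":0,"y":0,"z":0,"rx":0,"ry":0,"rz":0,"grip":0},{"x":0,"y":0,"z":0,"rx":0,"ry":0,"rz":0,"grip":0},{"x":0,"y":0,"z":0,"rx":0,"ry":0,"rz":0,"grip":0},{"x":0,"y":0,"z":0,"rx":0,"ry":0,"rz":0,"grip":0},{"x":0,"y":0,"z":0,"rx":0,"ry":0,"rz":0,"grip":0}]'
```

```text
time: 27.47
eef_pos: [0.5785, -0.025, 0.0166]
tcp_rot: [0.061, 0.998, -0.0, -0.005]
contact_force: [-11.9, -2.0, 9.1]
opening: 0.001
finger_force: 6.3
```

The tray stopped dead at TCP x=578.5 with force building, so it is home. One firmer nudge, then back off and up.

```bash

python3 -m creep '[{"x":-1,"y":0,"z":0,"rx":0,"ry":0,"rz":0,"grip":0},{"x":-1,"y":0,"z":0,"rx":0,"ry":0,"rz":0,"grip":0},{"x":0,"y":0,"z":0,"rx":0,"ry":0,"rz":0,"grip":0},{"x":3,"y":0,"z":0,"rx":0,"ry":0,"rz":0,"grip":0},{"x":5,"y":0,"z":0,"rx":0,"ry":0,"rz":0,"grip":0},{"x":10,"y":0,"z":0,"rx":0,"ry":0,"rz":0,"grip":0},{"x":10,"y":0,"z":-20,"rx":0,"ry":0,"rz":0,"grip":0},{"x":10,"y":0,"z":-30,"rx":0,"ry":0,"rz":0,"grip":0},{"x":10,"y":0,"z":-35,"rx":0,"ry":0,"rz":0,"grip":0},{"x":0,"y":0,"z":-35,"rx":0,"ry":0,"rz":0,"grip":0}]'
python3 -m creep '[{"x":0,"y":0,"z":0,"rx":0,"ry":0,"rz":7,"grip":0},{"x":0,"y":0,"z":0,"rx":0,"ry":0,"rz":7,"grip":0},{"x":0,"y":0,"z":0,"rx":0,"ry":0,"rz":7,"grip":0},{"x":0,"y":0,"z":0,"rx":0,"ry":0,"rz":7,"grip":0},{"x":0,"y":0,"z":0,"rx":0,"ry":0,"rz":7,"grip":0},{"x":0,"y":0,"z":0,"rx":0,"ry":0,"rz":7,"grip":0},{"x":0,"y":0,"z":0,"rx":0,"ry":0,"rz":7,"grip":0},{"x":0,"y":0,"z":0,"rx":0,"ry":0,"rz":7,"grip":0},{"x":0,"y":0,"z":0,"rx":0,"ry":0,"rz":7,"grip":0},{"x":0,"y":0,"z":0,"rx":0,"ry":0,"rz":7,"grip":0}]'
python3 -m creep '[{"x":0,"y":0,"z":0,"rx":0,"ry":0,"rz":7,"grip":0},{"x":0,"y":0,"z":0,"rx":0,"ry":0,"rz":7,"grip":0},{"x":0,"y":0,"z":0,"rx":0,"ry":0,"rz":7,"grip":0},{"x":0,"y":0,"z":0,"rx":0,"ry":0,"rz":7,"grip":0},{"x":0,"y":0,"z":0,"rx":0,"ry":0,"rz":0,"grip":0},{"x":0,"y":0,"z":0,"rx":0,"ry":0,"rz":0,"grip":0},{"x":0,"y":0,"z":0,"rx":0,"ry":0,"rz":0,"grip":0},{"x":0,"y":0,"z":0,"rx":0,"ry":0,"rz":0,"grip":0},{"x":0,"y":0,"z":0,"rx":0,"ry":0,"rz":0,"grip":0},{"x":0,"y":0,"z":0,"rx":0,"ry":0,"rz":0,"grip":0}]'
python3 - <<'E'
from h import *
to(452,158,45)
s=cam('scene');c=cam('top')
o=np.zeros((600,800,3),np.uint8);o[:,:400]=cv2.resize(s['color'][140:260,290:370],(400,600),interpolation=cv2.INTER_CUBIC)
o[:400,400:]=cv2.resize(c['color'][150:230,275:355],(400,400),interpolation=cv2.INTER_CUBIC)
cv2.imwrite('pics/z8.png',o)
E
```

```text
time: 28.3
eef_pos: [0.5343, -0.0187, 0.137]
tcp_rot: [0.062, 0.998, 0.0, -0.0]
contact_force: [2.4, 0.1, -0.1]
opening: 0.002
finger_force: 0.0
time: 29.13
eef_pos: [0.5367, -0.0193, 0.137]
tcp_rot: [0.625, 0.78, 0.001, 0.001]
contact_force: [0.3, 0.5, -0.3]
opening: 0.002
finger_force: 0.0
time: 29.97
eef_pos: [0.5361, -0.0195, 0.1365]
tcp_rot: [0.794, 0.608, 0.0, 0.0]
contact_force: [0.3, -0.5, 0.5]
opening: -0.001
finger_force: 0.0
t 29.97 tcp [536.1 -19.5 136.5] yawY -15.1 tilt [ 0. -0. -1.] F [ 0.3 -0.5  0.5] open -0.001 ff 0.0 | delta tool mm [ 149.5 -127.3   91.5]
```

View pics/z8.png

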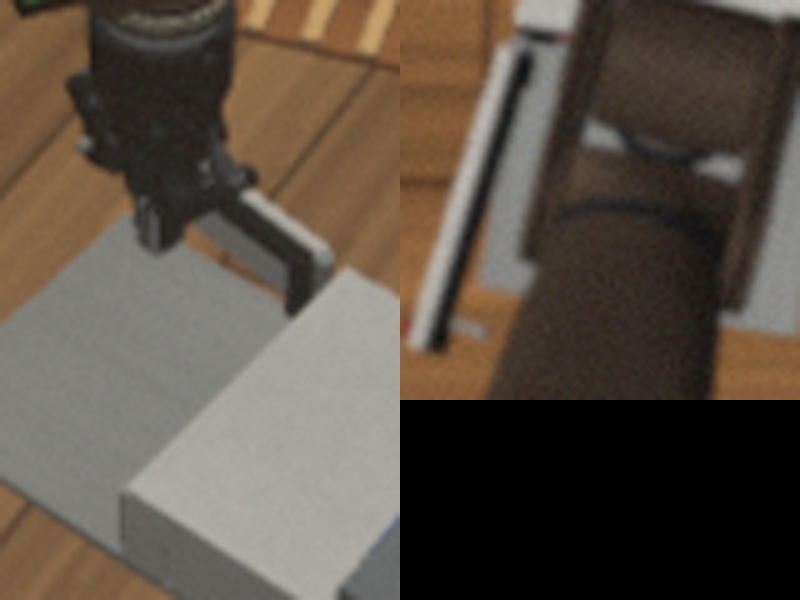

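The tray is fully out of sight under the hood and the door is untouched. Moving to the outside of the door.

```bash

python3 -m creep '[{"x":20,"y":-17,"z":0,"rx":0,"ry":0,"rz":0,"grip":0},{"x":26,"y":-22,"z":0,"rx":0,"ry":0,"rz":0,"grip":0},{"x":26,"y":-22,"z":0,"rx":0,"ry":0,"rz":0,"grip":0},{"x":26,"y":-22,"z":0,"rx":0,"ry":0,"rz":0,"grip":0},{"x":26,"y":-22,"z":0,"rx":0,"ry":0,"rz":0,"grip":0},{"x":26,"y":-22,"z":0,"rx":0,"ry":0,"rz":0,"grip":0},{"x":0,"y":0,"z":20,"rx":0,"ry":0,"rz":0,"grip":0},{"x":0,"y":0,"z":30,"rx":0,"ry":0,"rz":0,"grip":0},{"x":0,"y":0,"z":30,"rx":0,"ry":0,"rz":0,"grip":0},{"x":0,"y":0,"z":11,"rx":0,"ry":0,"rz":0,"grip":0}]'
cat >> h.py <<'E'
def door():
    s=ctrl.get_state();p=np.array(s['eef_pos'])[:2]*1000-[591.6,70.3]
    from scipy.spatial.transform import Rotation as Ro
    R=Ro.from_quat(s['tcp_rot']).as_matrix();n=R[:2,0];e=-R[:2,1]
    print('r',(p@e).round(1),'d',(p@n).round(1),'open deg',(173.1-np.degrees(np.arctan2(n[1],n[0]))).round(1),'Fn',(np.array(s['contact_force'])[:2]@n).round(1))
E
python3 -c "
from h import *
to(452,158,45);door()"
```

```text
time: 30.9
eef_pos: [0.4495, 0.1584, 0.0419]
tcp_rot: [0.794, 0.609, -0.003, -0.002]
contact_force: [-0.3, 0.1, 0.1]
opening: 0.004
finger_force: 0.0
t 30.9 tcp [449.5 158.4  41.9] yawY -15.0 tilt [-0.006 -0.001 -1.   ] F [-0.3  0.1  0.1] open 0.004 ff 0.0 | delta tool mm [ 0.3  2.5 -3.1]
r 160.1 d 48.2 open deg 98.1 Fn 0.1
```

```bash

python3 -m creep '[{"x":-6,"y":0,"z":0,"rx":0,"ry":0,"rz":0,"grip":0},{"x":-8,"y":0,"z":0,"rx":0,"ry":0,"rz":0,"grip":0},{"x":-8,"y":0,"z":0,"rx":0,"ry":0,"rz":0,"grip":0},{"x":-11,"y":-1.5,"z":0,"rx":0,"ry":0,"rz":-4,"grip":0},{"x":-14,"y":-1.7,"z":0,"rx":0,"ry":0,"rz":-5,"grip":0},{"x":-14,"y":-1.7,"z":0,"rx":0,"ry":0,"rz":-5,"grip":0},{"x":-14,"y":-1.7,"z":0,"rx":0,"ry":0,"rz":-5,"grip":0},{"x":-14,"y":-1.7,"z":0,"rx":0,"ry":0,"rz":-5,"grip":0},{"x":-14,"y":-1.7,"z":0,"rx":0,"ry":0,"rz":-5,"grip":0},{"x":-11,"y":-1.5,"z":0,"rx":0,"ry":0,"rz":-4,"grip":0}]'
python3 -c "
from h import *
door()"
```

```text
time: 31.73
eef_pos: [0.4352, 0.0448, 0.0477]
tcp_rot: [0.587, 0.809, 0.001, 0.002]
contact_force: [-0.5, 0.4, -0.4]
opening: -0.001
finger_force: 0.2
r 156.6 d 24.3 open deg 65.0 Fn 0.5
```

```bash

python3 -m creep '[{"x":-11,"y":-1.3,"z":0,"rx":0,"ry":0,"rz":-4,"grip":0},{"x":-11,"y":-1.3,"z":0,"rx":0,"ry":0,"rz":-4,"grip":0},{"x":-11,"y":-1.3,"z":0,"rx":0,"ry":0,"rz":-4,"grip":0},{"x":-11,"y":-1.3,"z":0,"rx":0,"ry":0,"rz":-4,"grip":0},{"x":-11,"y":-1.3,"z":0,"rx":0,"ry":0,"rz":-4,"grip":0},{"x":-11,"y":-1.3,"z":0,"rx":0,"ry":0,"rz":-4,"grip":0},{"x":-11,"y":-1.3,"z":0,"rx":0,"ry":0,"rz":-4,"grip":0},{"x":-11,"y":-1.3,"z":0,"rx":0,"ry":0,"rz":-4,"grip":0},{"x":-11,"y":-1.3,"z":0,"rx":0,"ry":0,"rz":-4,"grip":0},{"x":-11,"y":-1.3,"z":0,"rx":0,"ry":0,"rz":-4,"grip":0}]'
python3 -c "
from h import *
door()"
python3 -m creep '[{"x":-8,"y":-1,"z":0,"rx":0,"ry":0,"rz":-3,"grip":0},{"x":-8,"y":-1,"z":0,"rx":0,"ry":0,"rz":-3,"grip":0},{"x":-8,"y":-1,"z":0,"rx":0,"ry":0,"rz":-3,"grip":0},{"x":-8,"y":-1,"z":0,"rx":0,"ry":0,"rz":-3,"grip":0},{"x":-5.5,"y":-0.7,"z":0,"rx":0,"ry":0,"rz":-2,"grip":0},{"x":-5.5,"y":-0.7,"z":0,"rx":0,"ry":0,"rz":-2,"grip":0},{"x":0,"y":0,"z":0,"rx":0,"ry":0,"rz":0,"grip":0},{"x":0,"y":0,"z":0,"rx":0,"ry":0,"rz":0,"grip":0},{"x":0,"y":0,"z":0,"rx":0,"ry":0,"rz":0,"grip":0},{"x":0,"y":0,"z":0,"rx":0,"ry":0,"rz":0,"grip":0}]'
python3 -c "
from h import *
door()"
```

```text
time: 32.57
eef_pos: [0.4878, -0.05, 0.0476]
tcp_rot: [0.275, 0.961, -0.0, 0.002]
contact_force: [0.1, 0.3, -0.3]
opening: 0.002
finger_force: 0.2
r 157.0 d 24.4 open deg 25.1 Fn 0.1
time: 33.4
eef_pos: [0.5231, -0.0716, 0.0461]
tcp_rot: [0.14, 0.99, -0.0, 0.0]
contact_force: [0.8, 0.0, 0.4]
opening: 0.001
finger_force: 0.0
r 155.4 d 26.4 open deg 9.2 Fn -0.8
```

```bash

python3 -m creep '[{"x":-3,"y":-0.4,"z":0,"rx":0,"ry":0,"rz":-1,"grip":0},{"x":-3,"y":-0.4,"z":0,"rx":0,"ry":0,"rz":-1,"grip":0},{"x":-3,"y":-0.4,"z":0,"rx":0,"ry":0,"rz":-1,"grip":0},{"x":-3,"y":-0.4,"z":0,"rx":0,"ry":0,"rz":-1,"grip":0},{"x":-3,"y":-0.4,"z":0,"rx":0,"ry":0,"rz":-1,"grip":0},{"x":-3,"y":-0.4,"z":0,"rx":0,"ry":0,"rz":-1,"grip":0},{"x":-2.5,"y":0,"z":0,"rx":0,"ry":0,"rz":-1,"grip":0},{"x":-2,"y":0,"z":0,"rx":0,"ry":0,"rz":0,"grip":0},{"x":0,"y":0,"z":0,"rx":0,"ry":0,"rz":0,"grip":0},{"x":0,"y":0,"z":0,"rx":0,"ry":0,"rz":0,"grip":0}]'
python3 -c "
from h import *
door()"
```

```text
time: 34.23
eef_pos: [0.5445, -0.0787, 0.0452]
tcp_rot: [0.079, 0.997, 0.0, -0.0]
contact_force: [-0.8, -0.1, -1.7]
opening: 0.001
finger_force: 0.3
r 154.6 d 23.0 open deg 2.2 Fn 0.8
```

```bash

python3 -m creep '[{"x":-1,"y":0,"z":0,"rx":0,"ry":0,"rz":-1,"grip":0},{"x":-1,"y":0,"z":0,"rx":0,"ry":0,"rz":-1,"grip":0},{"x":-1,"y":0,"z":0,"rx":0,"ry":0,"rz":0,"grip":0},{"x":-1,"y":0,"z":0,"rx":0,"ry":0,"rz":0,"grip":0},{"x":-1,"y":0,"z":0,"rx":0,"ry":0,"rz":0,"grip":0},{"x":-1,"y":0,"z":0,"rx":0,"ry":0,"rz":0,"grip":0},{"x":0,"y":0,"z":0,"rx":0,"ry":0,"rz":0,"grip":0},{"x":0,"y":0,"z":0,"rx":0,"ry":0,"rz":0,"grip":0},{"x":0,"y":0,"z":0,"rx":0,"ry":0,"rz":0,"grip":0},{"x":0,"y":0,"z":0,"rx":0,"ry":0,"rz":0,"grip":0}]'
python3 -c "
from h import *
door()"
```

```text
time: 35.07
eef_pos: [0.5505, -0.0795, 0.0455]
tcp_rot: [0.062, 0.998, 0.0, 0.0]
contact_force: [-0.2, 1.0, -0.7]
opening: -0.002
finger_force: 0.0
r 153.7 d 22.3 open deg 0.2 Fn 0.3
```

```bash

python3 -m creep '[{"x":-1,"y":0,"z":0,"rx":0,"ry":0,"rz":0,"grip":0},{"x":-1,"y":0,"z":0,"rx":0,"ry":0,"rz":0,"grip":0},{"x":-1,"y":0,"z":0,"rx":0,"ry":0,"rz":0,"grip":0},{"x":-0.5,"y":0,"z":0,"rx":0,"ry":0,"rz":0,"grip":0},{"x":0,"y":0,"z":0,"rx":0,"ry":0,"rz":0,"grip":0},{"x":0,"y":0,"z":0,"rx":0,"ry":0,"rz":0,"grip":0},{"x":0,"y":0,"z":0,"rx":0,"ry":0,"rz":0,"grip":0},{"x":0,"y":0,"z":0,"rx":0,"ry":0,"rz":0,"grip":0},{"x":0,"y":0,"z":0,"rx":0,"ry":0,"rz":0,"grip":0},{"x":0,"y":0,"z":0,"rx":0,"ry":0,"rz":0,"grip":0}]'
python3 -c "
from h import *
door()"
```

```text
time: 35.9
eef_pos: [0.551, -0.0795, 0.0453]
tcp_rot: [0.061, 0.998, 0.0, -0.004]
contact_force: [-9.2, 0.4, 7.1]
opening: 0.001
finger_force: 4.8
r 153.7 d 21.9 open deg 0.1 Fn 9.2
```

```bash

python3 -m creep '[{"x":-1,"y":0,"z":0,"rx":0,"ry":0,"rz":0,"grip":0},{"x":-1,"y":0,"z":0,"rx":0,"ry":0,"rz":0,"grip":0},{"x":-1,"y":0,"z":0,"rx":0,"ry":0,"rz":0,"grip":0},{"x":-1,"y":0,"z":0,"rx":0,"ry":0,"rz":0,"grip":0},{"x":0,"y":0,"z":0,"rx":0,"ry":0,"rz":0,"grip":0},{"x":0,"y":0,"z":0,"rx":0,"ry":0,"rz":0,"grip":0},{"x":0,"y":0,"z":0,"rx":0,"ry":0,"rz":0,"grip":0},{"x":0,"y":0,"z":0,"rx":0,"ry":0,"rz":0,"grip":0},{"x":0,"y":0,"z":0,"rx":0,"ry":0,"rz":0,"grip":0},{"x":0,"y":0,"z":0,"rx":0,"ry":0,"rz":0,"grip":0}]'
python3 -c "
from h import *
door()"
python3 -m creep '[{"x":8,"y":0,"z":0,"rx":0,"ry":0,"rz":0,"grip":0},{"x":20,"y":0,"z":0,"rx":0,"ry":0,"rz":0,"grip":0},{"x":20,"y":0,"z":-10,"rx":0,"ry":0,"rz":0,"grip":0},{"x":20,"y":0,"z":-30,"rx":0,"ry":0,"rz":0,"grip":0},{"x":20,"y":0,"z":-30,"rx":0,"ry":0,"rz":0,"grip":0},{"x":10,"y":20,"z":-30,"rx":0,"ry":0,"rz":0,"grip":0},{"x":0,"y":40,"z":-20,"rx":0,"ry":0,"rz":0,"grip":0},{"x":0,"y":40,"z":0,"rx":0,"ry":0,"rz":0,"grip":0},{"x":0,"y":40,"z":0,"rx":0,"ry":0,"rz":0,"grip":0},{"x":0,"y":40,"z":0,"rx":0,"ry":0,"rz":0,"grip":0}]'
python3 -m creep '[{"x":0,"y":40,"z":0,"rx":0,"ry":0,"rz":0,"grip":0},{"x":0,"y":40,"z":0,"rx":0,"ry":0,"rz":0,"grip":0},{"x":0,"y":40,"z":0,"rx":0,"ry":0,"rz":0,"grip":0},{"x":0,"y":40,"z":0,"rx":0,"ry":0,"rz":0,"grip":0},{"x":0,"y":20,"z":0,"rx":0,"ry":0,"rz":0,"grip":0},{"x":0,"y":0,"z":0,"rx":0,"ry":0,"rz":0,"grip":0},{"x":0,"y":0,"z":0,"rx":0,"ry":0,"rz":0,"grip":0},{"x":0,"y":0,"z":0,"rx":0,"ry":0,"rz":0,"grip":0},{"x":0,"y":0,"z":0,"rx":0,"ry":0,"rz":0,"grip":0},{"x":0,"y":0,"z":0,"rx":0,"ry":0,"rz":0,"grip":0}]'
python3 - <<'E'
from h import *
s=cam('scene');c=cam('top')
o=np.zeros((600,800,3),np.uint8);o[:,:400]=cv2.resize(c['color'][120:225,290:360],(400,600),interpolation=cv2.INTER_CUBIC)
o[:300,400:]=cv2.resize(s['color'][160:250,270:390],(400,300),interpolation=cv2.INTER_CUBIC)
o[310:600,400:]=cv2.resize(s['color'][100:325,170:480],(400,290),interpolation=cv2.INTER_AREA)
cv2.imwrite('pics/z9.png',o)
E
```

```text
time: 36.73
eef_pos: [0.551, -0.0795, 0.0449]
tcp_rot: [0.061, 0.998, 0.001, -0.01]
contact_force: [-20.8, 0.1, 17.1]
opening: -0.002
finger_force: 10.7
r 153.6 d 22.1 open deg 0.1 Fn 20.7
time: 37.57
eef_pos: [0.4833, 0.1093, 0.1655]
tcp_rot: [0.062, 0.998, 0.0, 0.002]
contact_force: [0.9, -0.4, -0.4]
opening: 0.002
finger_force: 0.0
time: 38.4
eef_pos: [0.5049, 0.285, 0.1641]
tcp_rot: [0.063, 0.998, -0.0, 0.0]
contact_force: [0.3, -0.7, 0.4]
opening: -0.002
finger_force: 0.0
```

View pics/z9.png

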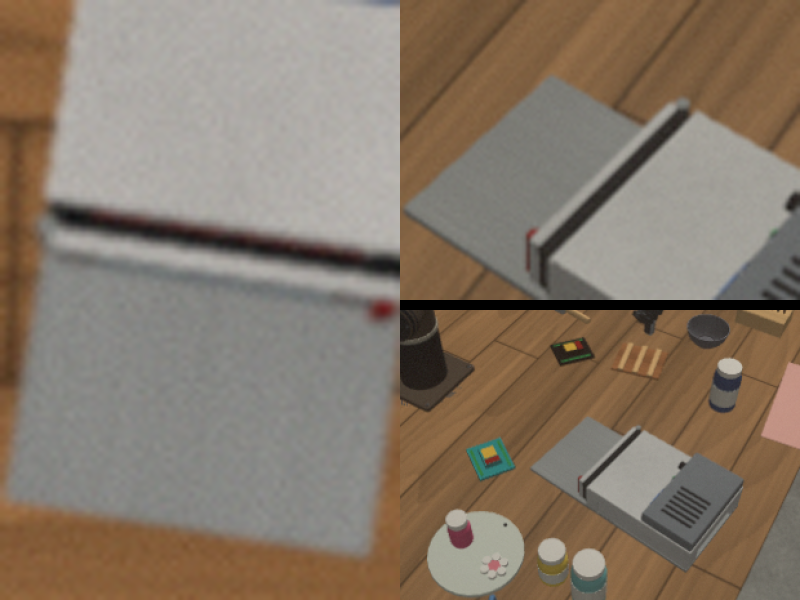

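The door lies flat against the hood along its whole width. The jar stands on the board beside the untouched palette, and the rack is empty.

```bash
python3 -c "
from h import *
print(sign_off())"
```

```text
the job is handed in; nothing more can be done
None
```

I handed the job in at about 38 s of the 72 s limit: the pink jar stands upright on the board, the tile is flat and house side up in the tray, the tray is pushed to its back stop, and the door is shut and held firm against a 21 N push, though the click itself I could only infer from that and the final picture.

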